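# Weigh the fragile amber bottle

## Task

Stand the brown amber glass bottle upright in the middle of the round steel pan of the small blue balance, and let go. The glass is thin: hold it with a light grip of at most 15 newtons, keep it upright, and set it down softly, without dropping it, so that the sensitive pan is never loaded with more than 15 newtons. Leave the clear bottle and the jar where they stand.

Things in the scene. Friction and masses are not known exactly. Their poses are not given: they have to be found in the camera images.
- amber_center (a point): Centre of the amber bottle, half-way up, 57 mm above its underside; z up. Loose brown glass bottle, black cap, 60 mm in diameter, 114 mm tall, 0.17 to 0.27 kg, upright on the counter (leaning up to 2 degrees on its uneven foot). Hold it by the straight side, 10 to 65 mm above its underside; the neck is narrower. 6 to 12 N hold it safely; over 15 N on one finger breaks it.
- pan_top (a point): Centre of the upper face of the round steel pan, 120 mm in diameter and 5 mm thick, flat, about 55 mm above the counter, z up. The pan rides on a spring of 3 N per mm and can sink 5 mm. It sits on the small blue balance, a fixed housing of 190 x 150 x 38 mm with a display at the end toward -x of this point's frame; the housing's middle lies 20 mm toward -x from the pan's centre. The pan must not be loaded with more than 15 N.
- clear_center (a point): Centre of the clear bottle with blue cap, half-way up, 60 mm above its underside; 63 mm in diameter, 120 mm tall, loose on the counter. To be left alone.
- jar_center (a point): Centre of the glass jar with a brown paper cover, half-way up, 54 mm above its underside; about 80 mm in diameter, 108 mm tall, loose on the counter. To be left alone.
Mind the look-alikes: they are no part of the job. What is shaped like the part that bears amber_center but green is not meant.

How it is judged (in metres and radians):
At the end, for the whole second after the job is handed in: The amber bottle stands upright (within 10 degrees), released and at rest on the pan, its axis within 15 mm of the pan's centre; the clear bottle and the jar are within 20 mm of where they stood (horizontal distance between amber_center and pan_top below 0.015 m and z of amber_center in the frame of pan_top between 0.05 and 0.064 m and angle between amber_center's own z axis and vertical below 0.175 rad and linear speed of amber below 0.02 m/s and distance of each of clear_center, jar_center from where it was at the start of the episode below 0.02 m); the robot touches nothing.
It fails at once if the amber bottle is squeezed or pressed by the fingers with more than 15 N a finger (contact force between amber and the fingers above 32 N).
It fails at once if the pan is loaded with more than 15 N (contact force between pan and anything else above 15 N).
It fails at once if the amber bottle is dropped: let go more than 15 mm above the pan (horizontal distance between amber_center and pan_top below 0.06 m and z of amber_center in the frame of pan_top above 0.072 m and contact force between amber and the fingers below 0.1 N).
It fails at once if the amber bottle is tipped by more than 25 degrees (angle between amber_center's own z axis and vertical above 0.436 rad).
It fails at once if the clear bottle or the jar is shifted by more than 20 mm (distance of any of clear_center, jar_center from where it was at the start of the episode above 0.02 m).
It also fails if it takes over 48 s, if anything falls off the work surface, if the arm or the gripper's body presses on something with over 40 N, if the wrist force passes 120 N, or if a joint passes its speed limit or range.

## Robot

A 6-joint arm with a two-finger parallel gripper is mounted at the origin on a cart in front of the work surface, level with it; the furniture and walls round the work are solid. World frame = base frame: x ahead of the robot, y to its left, z up, the work surface at z = 0. Lengths are in mm, angles in rad, forces in N, time in s.
With the tool pointing down it reaches from about 250 to 775 mm from the base axis. Payload 4 kg.
Tool frame: the origin (TCP) lies midway between the tips of the shut fingers; the grasp point (between the pads) lies 19 mm behind it (ctrl.tcp_to_grasp is the distance from the TCP to the grasp point, in mm); z points along the fingers, y is the line along which they close (so a half turn about z gives the same grasp; the last joint's range is limited). The gripper opens to 94 mm and grips with 3 to 60 N. Pads are 16 mm wide; open, the fingers measure 119 mm over their backs; the gripper's body (75 mm by 177 mm) begins 78 mm behind the grasp point.
Start: joints at [-1.365, 0.087, 1.371, -0, 1.684, -0.103], TCP at [167.151, -524.005, 205.506] pointing down, gripper open.
Joint ranges: [-3.1, 3.1], [-0.76, 2.03], [0.27, 2.55], [-1.08, 4.22], [0.17, 2.65], [-2.57, 2.57]. Speed limits (rad/s): [2.79, 2.79, 3.14, 3.14, 3.14, 3.14].

## Interface

Orientations are given as a 3x3 rotation matrix whose columns are the frame's x, y, z axes.
In Python, from workcell import monitor, imaging, ctrl, spotter gives the robot as it stands. The module is installed in compiled form; this text tells all that it offers.
- The arm moves only by the shell command python3 -m jog 'ROWS' [FORCE]. ROWS is JSON, a list of rows, each an object with "gripper": the finger opening in m, from 0 to 0.094; "xyz": the shift along the tool's x, y, z in m, a list of three; "turn": the turn, a rotation vector about the tool's x, y, z in rad, a list of three. A call has 1 to 10 rows; each row is the pose to reach, as a shift and turn from the pose commanded when the call began, along the tool's axes at that moment; what a row does not reach only later rows make up. A row lasts 1/8 s, in which the tool goes at most 62.5 mm and 10.7 degrees, less where a joint would pass 70% of its speed; a pose out of reach is approached as far as the arm can. A call with a gripper value outside its range is refused whole. The fingers move at their own pace and stop on an object; FORCE is the grip in N (left out, the last holds). Time passes only in rows, so rows that repeat a pose let the fingers close. It gives the time, the measured TCP pose, the force, the opening and the grip force at its end, in the units of the state.
- monitor.get_obs(): the state, without advancing time (a new reading comes with each control period).
- imaging.read_camera(name): name is "side" or "top"; returns a dict with "color" (420x560x3 uint8, red, green, blue), "vertical_fov" (degrees; the focal length in pixels is half the picture's height over the tangent of half this angle, whatever the lens; pixels are square), "cx", "cy" (the principal point, pixels), "dist" ([k1, k2, p1, p2, k3] as OpenCV has them; the pictures are not rectified), "view" (4x4, takes a point from world to camera coordinates). Camera axes: x right, y down, z forward; pixel columns grow to the right and rows downward; lengths in mm; the calibration is good to about 2 mm. A picture is of the moment at which its call begins. There is no depth.
- ctrl.sign_off(): hands the job in; it is judged then, once.
Trained networks look in a picture, given as the dict that the camera call returned (one of the last four; its "shot" number tells which), for a name from the list of things; names that differ only in an ending like _2 or _b are one class to them, and where a whole thing is asked for, a point or a joint stands for the part that bears it (a point fixed in the world has none). Each returns a list of dicts, best first, with "conf" (0 to 1); they miss things now and then, are a little off and sometimes report something else, mostly with a low value. They report only what shows in the picture. A call takes as long as a camera call. They do not tell look-alikes from the thing itself.
- spotter.spot_in(picture, query): "location" ([x, y, z] in mm, in the coordinates of the camera as it stood for that picture, good to about 4 mm: the middle of the surface that is visible of it).
- spotter.silhouettes(picture, query): "mask" (420x560 bool, what is visible of it).
- spotter.mark_of(picture, query): "location" ([x, y, z] in mm, in the coordinates of the camera as it stood for that picture, good to about 4 mm: a listed point, or the origin of a listed thing).
The state is a dict: "t": time; "qpos": joint angles; "qvel": joint speeds; "effort": joint torques, N m; "position": TCP position; "ee_rot": TCP orientation; "ft_force": force on the tool from outside, world axes, zero at the start; "torque": the same for the moment, N m; "width": finger opening in mm; "finger_force": force on a finger pad.
Only numpy, scipy, OpenCV 4.12 (cv2) and the standard library are available. Lean on these libraries where they do the work, as an engineer would, in place of code of your own. Each camera call takes 0.05 s, during which the arm holds its last target. There are 200 camera calls.

## Working session

There is one attempt and no reset: what is moved stays moved. The work goes in short steps, Python scripts to look and compute and a shell command to move; the robot and the scene stay as the last step left them, time stands still between calls to the robot, and variables do not carry over. Pictures are saved under pics/ and viewed, at most 10 in all, crops included, and the job is handed in when it is done.

```bash
mkdir -p pics; cat > h.py <<'E'
import numpy as np, cv2
from workcell import monitor, imaging, ctrl, spotter
def look(names=('amber_center','pan_top','clear_center','jar_center'),cams=('side','top'),tag='a',save=True):
    for c in cams:
        p=imaging.read_camera(c); V=np.array(p['view']); Vi=np.linalg.inv(V)
        f=210/np.tan(np.radians(p['vertical_fov']/2)); K=np.array([[f,0,p['cx']],[0,f,p['cy']],[0,0,1]])
        if save: cv2.imwrite(f'pics/{c}_{tag}.png',p['color'][:,:,::-1])
        print(c,'campos',Vi[:3,3].round(0))
        for n in names:
            for d in spotter.mark_of(p,n)[:3]:
                L=np.array(d['location'],float); w=(Vi@np.r_[L,1])[:3]
                u=cv2.projectPoints(L.reshape(1,1,3),np.zeros(3),np.zeros(3),K,np.array(p['dist'],float))[0].ravel()
                print(c,n,round(d['conf'],2),w.round(1),'px',u.round(0))
E
python3 - <<'E'
from h import *
look()
o=monitor.get_obs(); print(o['t'],o['position'],np.array(o['ee_rot']).round(3).tolist(),o['width'],ctrl.tcp_to_grasp)
a=cv2.imread('pics/side_a.png');b=cv2.imread('pics/top_a.png')
E
```

```text
side campos [123. 964. 788.]
side amber_center 0.72 [ 360.7 -269.3   59. ] px [366. 170.]
side amber_center 0.7 [ 459.5 -230.9   54.8] px [327. 171.]
side pan_top 0.72 [450.3 240.2  56.6] px [260. 281.]
side clear_center 0.56 [473.5  49.3  58.1] px [284. 226.]
side jar_center 0.89 [618.3 -92.2  53.3] px [253. 185.]
top campos [ 319.    5. 1243.]
top amber_center 0.78 [ 356.4 -268.7   59.2] px [396. 263.]
top amber_center 0.7 [ 455.5 -235.7   58.4] px [380. 221.]
top pan_top 0.72 [447.5 237.9  57.8] px [179. 225.]
top clear_center 0.7 [465.7  51.9  58.3] px [258. 217.]
top jar_center 0.62 [618.5 -88.5  50.9] px [316. 154.]
0.5 [ 167.13566734 -523.98915852  205.4809489 ] [[0.953, 0.304, -0.0], [0.304, -0.953, -0.0], [-0.0, 0.0, -1.0]] 94.16272290401945 18.8
```

View pics/side_a.png

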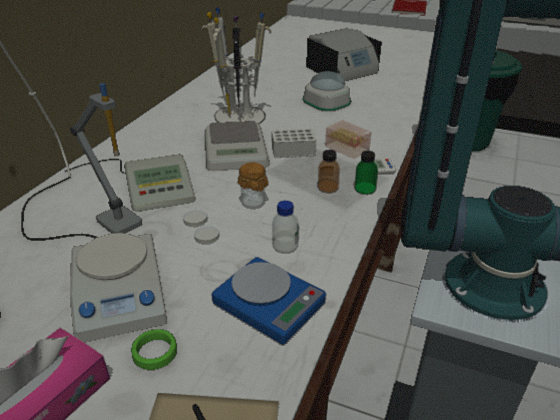

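View pics/top_a.png

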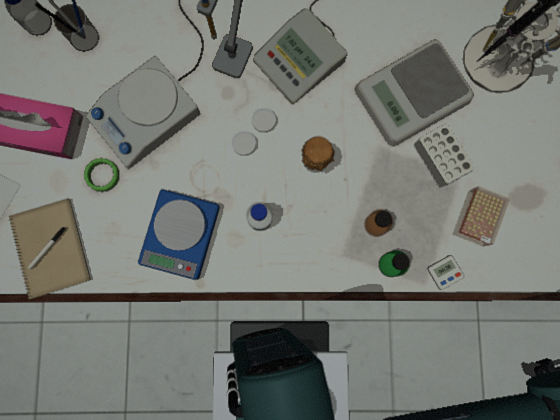

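The brown bottle is at top px (378,221), which is world (457,-233). The green look-alike at (394,263) is at (357,-269), and the pan at (179,225) is at (449,239). The current tool yaw already closes perpendicular to the green–amber line, so I'll keep it and move above the amber bottle.

```bash
python3 -m jog '[{"gripper":0.094,"xyz":[0.05,-0.026,0],"turn":[0,0,0]},{"gripper":0.094,"xyz":[0.1,-0.052,0],"turn":[0,0,0]},{"gripper":0.094,"xyz":[0.15,-0.078,0],"turn":[0,0,0]},{"gripper":0.094,"xyz":[0.2,-0.104,0],"turn":[0,0,0]},{"gripper":0.094,"xyz":[0.25,-0.13,0],"turn":[0,0,0]},{"gripper":0.094,"xyz":[0.3,-0.156,0],"turn":[0,0,0]},{"gripper":0.094,"xyz":[0.345,-0.178,0],"turn":[0,0,0]},{"gripper":0.094,"xyz":[0.365,-0.189,0],"turn":[0,0,0]},{"gripper":0.094,"xyz":[0.365,-0.189,0],"turn":[0,0,0]}]' 10
python3 - <<'E'
from h import *
look(('amber_center',),tag='b')
o=monitor.get_obs(); print(o['t'],o['position'],np.array(o['ee_rot']).round(3).tolist(),o['ft_force'])
E
```

```text
t: 1.62
position: [458.2, -231.9, 205.4]
ee_rot: [[0.952, 0.307, -0.0], [0.307, -0.952, -0.0], [-0.0, 0.0, -1.0]]
ft_force: [0.4, 0.2, -0.8]
width: 94.0
finger_force: 0.0
side campos [123. 964. 788.]
side amber_center 0.74 [ 456.8 -230.2   59. ] px [328. 170.]
side amber_center 0.64 [ 360.  -269.    58.9] px [366. 170.]
top campos [ 319.    5. 1243.]
top amber_center 0.78 [ 359.4 -269.8   60.2] px [396. 262.]
top amber_center 0.46 [ 454.3 -233.    55.6] px [379. 222.]
1.825 [ 456.72844457 -233.95409858  205.54324418] [[0.953, 0.302, -0.0], [0.302, -0.953, -0.0], [-0.0, 0.0, -1.0]] [-0.90625483 -0.47870851  0.25889747]
```

View pics/side_b.png

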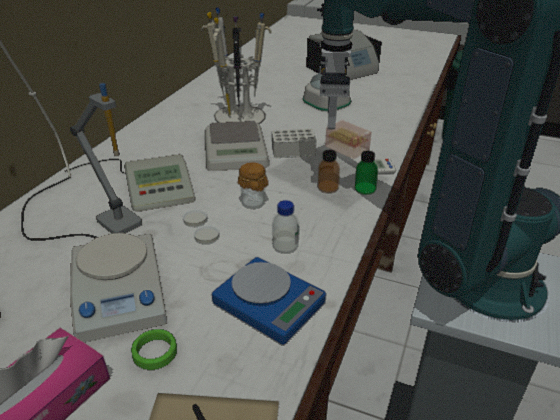

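The gripper hangs centred over the brown bottle (gripper at about (332,100), bottle at (328,172)), with the green bottle clear beside it. Next I descend and close gently.

```bash
python3 -m jog '[{"gripper":0.094,"xyz":[0,0,0.03],"turn":[0,0,0]},{"gripper":0.094,"xyz":[0,0,0.06],"turn":[0,0,0]},{"gripper":0.094,"xyz":[0,0,0.085],"turn":[0,0,0]},{"gripper":0.094,"xyz":[0,0,0.11],"turn":[0,0,0]},{"gripper":0.094,"xyz":[0,0,0.135],"turn":[0,0,0]},{"gripper":0.094,"xyz":[0,0,0.155],"turn":[0,0,0]},{"gripper":0.094,"xyz":[0,0,0.168],"turn":[0,0,0]},{"gripper":0.094,"xyz":[0,0,0.173],"turn":[0,0,0]},{"gripper":0.094,"xyz":[0,0,0.173],"turn":[0,0,0]}]' 6
python3 -m jog '[{"gripper":0.08,"xyz":[0,0,0],"turn":[0,0,0]},{"gripper":0.074,"xyz":[0,0,0],"turn":[0,0,0]},{"gripper":0.07,"xyz":[0,0,0],"turn":[0,0,0]},{"gripper":0.067,"xyz":[0,0,0],"turn":[0,0,0]},{"gripper":0.064,"xyz":[0,0,0],"turn":[0,0,0]},{"gripper":0.062,"xyz":[0,0,0],"turn":[0,0,0]},{"gripper":0.06,"xyz":[0,0,0],"turn":[0,0,0]},{"gripper":0.058,"xyz":[0,0,0],"turn":[0,0,0]},{"gripper":0.055,"xyz":[0,0,0],"turn":[0,0,0]},{"gripper":0.05,"xyz":[0,0,0],"turn":[0,0,0]}]' 6
```

```text
t: 2.95
position: [457.4, -233.4, 32.7]
ee_rot: [[0.953, 0.303, 0.0], [0.303, -0.953, -0.0], [0.0, 0.0, -1.0]]
ft_force: [-0.2, 0.4, 0.2]
width: 93.9
finger_force: 0.0
t: 4.2
position: [457.5, -233.2, 32.6]
ee_rot: [[0.953, 0.304, 0.0], [0.304, -0.953, -0.0], [0.0, 0.0, -1.0]]
ft_force: [0.5, -0.6, -0.7]
width: 59.7
finger_force: 6.0
```

```bash
python3 -m jog '[{"gripper":0.05,"xyz":[0,0,0],"turn":[0,0,0]},{"gripper":0.05,"xyz":[0,0,0],"turn":[0,0,0]},{"gripper":0.05,"xyz":[0,0,-0.004],"turn":[0,0,0]},{"gripper":0.05,"xyz":[0,0,-0.012],"turn":[0,0,0]},{"gripper":0.05,"xyz":[0,0,-0.024],"turn":[0,0,0]},{"gripper":0.05,"xyz":[0,0,-0.038],"turn":[0,0,0]},{"gripper":0.05,"xyz":[0,0,-0.052],"turn":[0,0,0]},{"gripper":0.05,"xyz":[0,0,-0.064],"turn":[0,0,0]},{"gripper":0.05,"xyz":[0,0,-0.07],"turn":[0,0,0]},{"gripper":0.05,"xyz":[0,0,-0.07],"turn":[0,0,0]}]' 10
python3 -m jog '[{"gripper":0.05,"xyz":[0,0,-0.005],"turn":[0,0,0]},{"gripper":0.05,"xyz":[0,0,-0.015],"turn":[0,0,0]},{"gripper":0.05,"xyz":[0,0,-0.03],"turn":[0,0,0]},{"gripper":0.05,"xyz":[0,0,-0.045],"turn":[0,0,0]},{"gripper":0.05,"xyz":[0,0,-0.06],"turn":[0,0,0]},{"gripper":0.05,"xyz":[0,0,-0.072],"turn":[0,0,0]},{"gripper":0.05,"xyz":[0,0,-0.078],"turn":[0,0,0]},{"gripper":0.05,"xyz":[0,0,-0.08],"turn":[0,0,0]},{"gripper":0.05,"xyz":[0,0,-0.08],"turn":[0,0,0]}]'
python3 - <<'E'
from h import *
look(('amber_center',),tag='c')
E
```

```text
t: 5.45
position: [457.7, -233.2, 103.0]
ee_rot: [[0.953, 0.304, 0.001], [0.304, -0.953, -0.001], [0.001, 0.001, -1.0]]
ft_force: [0.2, 0.8, -2.2]
width: 59.3
finger_force: 9.9
t: 6.58
position: [457.3, -232.9, 182.1]
ee_rot: [[0.953, 0.304, -0.001], [0.304, -0.953, 0.0], [-0.001, -0.001, -1.0]]
ft_force: [-0.3, 0.2, -1.7]
width: 59.4
finger_force: 9.9
side campos [123. 964. 788.]
side amber_center 0.82 [ 458.5 -229.3  206.6] px [330. 120.]
side amber_center 0.7 [ 361.8 -268.4   57.6] px [365. 171.]
top campos [ 319.    5. 1243.]
top amber_center 0.97 [ 359.9 -269.2   57.9] px [396. 262.]
```

View pics/side_c.png

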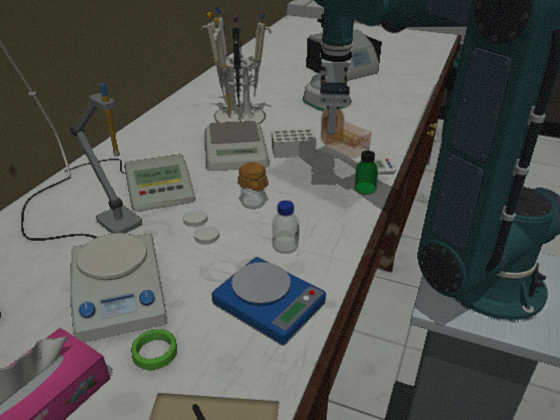

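The bottle hangs upright in the fingers at px (332,125), with its underside at about 150 mm. I'll carry it smoothly to above the pan.

```bash
python3 -m jog '[{"gripper":0.05,"xyz":[0.0014,-0.0048,0],"turn":[0,0,0]},{"gripper":0.05,"xyz":[0.0043,-0.0144,0],"turn":[0,0,0]},{"gripper":0.05,"xyz":[0.0086,-0.0287,0],"turn":[0,0,0]},{"gripper":0.05,"xyz":[0.0143,-0.0479,0],"turn":[0,0,0]},{"gripper":0.05,"xyz":[0.0215,-0.0719,0],"turn":[0,0,0]},{"gripper":0.05,"xyz":[0.0287,-0.0958,0],"turn":[0,0,0]},{"gripper":0.05,"xyz":[0.0373,-0.1245,0],"turn":[0,0,0]},{"gripper":0.05,"xyz":[0.0459,-0.1533,0],"turn":[0,0,0]},{"gripper":0.05,"xyz":[0.0545,-0.182,0],"turn":[0,0,0]},{"gripper":0.05,"xyz":[0.0631,-0.2108,0],"turn":[0,0,0]}]'
python3 -m jog '[{"gripper":0.05,"xyz":[0.0086,-0.0287,0],"turn":[0,0,0]},{"gripper":0.05,"xyz":[0.0172,-0.0575,0],"turn":[0,0,0]},{"gripper":0.05,"xyz":[0.0258,-0.0862,0],"turn":[0,0,0]},{"gripper":0.05,"xyz":[0.0344,-0.115,0],"turn":[0,0,0]},{"gripper":0.05,"xyz":[0.043,-0.1437,0],"turn":[0,0,0]},{"gripper":0.05,"xyz":[0.0516,-0.1724,0],"turn":[0,0,0]},{"gripper":0.05,"xyz":[0.0594,-0.1983,0],"turn":[0,0,0]},{"gripper":0.05,"xyz":[0.0654,-0.2184,0],"turn":[0,0,0]},{"gripper":0.05,"xyz":[0.0697,-0.2328,0],"turn":[0,0,0]},{"gripper":0.05,"xyz":[0.0723,-0.2416,0],"turn":[0,0,0]}]'
python3 -m jog '[{"gripper":0.05,"xyz":[0,0,0],"turn":[0,0,0]},{"gripper":0.05,"xyz":[0,0,0.005],"turn":[0,0,0]},{"gripper":0.05,"xyz":[0,0,0.015],"turn":[0,0,0]},{"gripper":0.05,"xyz":[0,0,0.025],"turn":[0,0,0]},{"gripper":0.05,"xyz":[0,0,0.035],"turn":[0,0,0]},{"gripper":0.05,"xyz":[0,0,0.045],"turn":[0,0,0]},{"gripper":0.05,"xyz":[0,0,0.053],"turn":[0,0,0]},{"gripper":0.05,"xyz":[0,0,0.058],"turn":[0,0,0]},{"gripper":0.05,"xyz":[0,0,0.06],"turn":[0,0,0]},{"gripper":0.05,"xyz":[0,0,0.06],"turn":[0,0,0]}]'
python3 - <<'E'
from h import *
look(('amber_center','pan_top'),tag='d')
im=cv2.imread('pics/side_d.png')[180:360,160:400]; cv2.imwrite('pics/side_d2.png',cv2.resize(im,None,fx=3,fy=3))
E
```

```text
t: 8.02
position: [452.9, -10.9, 182.6]
ee_rot: [[0.952, 0.305, 0.0], [0.305, -0.952, 0.0], [0.001, -0.0, -1.0]]
ft_force: [0.9, -0.0, -1.1]
width: 59.6
finger_force: 9.9
t: 9.28
position: [448.4, 240.1, 182.5]
ee_rot: [[0.952, 0.305, 0.0], [0.305, -0.952, -0.0], [-0.0, 0.0, -1.0]]
ft_force: [-0.0, 0.1, -2.3]
width: 59.6
finger_force: 9.9
t: 10.52
position: [449.1, 239.2, 122.6]
ee_rot: [[0.953, 0.304, 0.0], [0.304, -0.953, 0.0], [0.0, 0.0, -1.0]]
ft_force: [-0.2, 0.0, -2.2]
width: 59.8
finger_force: 9.9
side campos [123. 964. 788.]
side amber_center 0.93 [ 357.4 -268.4   58.3] px [367. 171.]
side amber_center 0.8 [448.4 242.7 144.1] px [260. 248.]
side pan_top 0.72 [453.7 238.8  55.4] px [259. 280.]
top campos [ 319.    5. 1243.]
top amber_center 0.82 [ 358.  -269.4   54.8] px [396. 263.]
top amber_center 0.5 [447.4 237.1 148.1] px [171. 221.]
top pan_top 0.95 [446.7 237.1  58.7] px [179. 225.]
```

View pics/side_d2.png

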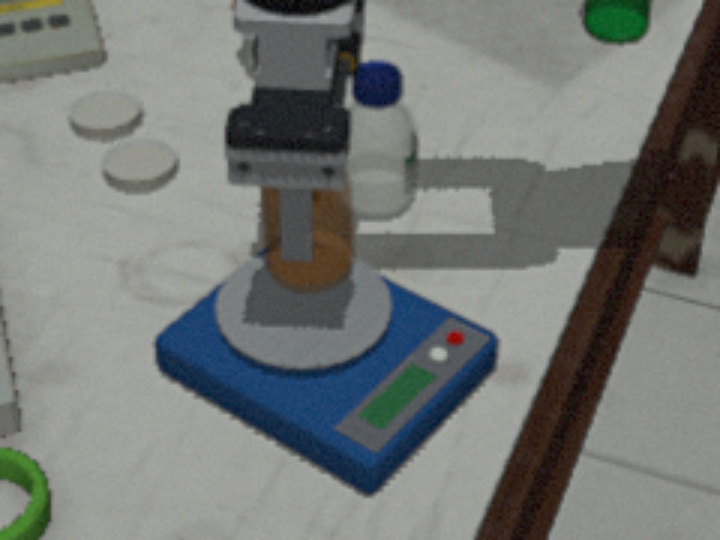

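The bottle hangs over the pan's centre (underside at crop (308,265), pan at (304,308)), with networks agreeing within about 3 mm and the underside about 35 mm above the pan. I'll lower it, slowly at the end.

```bash
python3 -m jog '[{"gripper":0.05,"xyz":[0,0,0.004],"turn":[0,0,0]},{"gripper":0.05,"xyz":[0,0,0.01],"turn":[0,0,0]},{"gripper":0.05,"xyz":[0,0,0.017],"turn":[0,0,0]},{"gripper":0.05,"xyz":[0,0,0.023],"turn":[0,0,0]},{"gripper":0.05,"xyz":[0,0,0.027],"turn":[0,0,0]},{"gripper":0.05,"xyz":[0,0,0.029],"turn":[0,0,0]},{"gripper":0.05,"xyz":[0,0,0.03],"turn":[0,0,0]},{"gripper":0.05,"xyz":[0,0,0.03],"turn":[0,0,0]}]'
python3 -m jog '[{"gripper":0.05,"xyz":[0,0,0.0005],"turn":[0,0,0]},{"gripper":0.05,"xyz":[0,0,0.001],"turn":[0,0,0]},{"gripper":0.05,"xyz":[0,0,0.0015],"turn":[0,0,0]},{"gripper":0.05,"xyz":[0,0,0.002],"turn":[0,0,0]},{"gripper":0.05,"xyz":[0,0,0.002],"turn":[0,0,0]}]'
```

```text
t: 11.82
position: [449.1, 239.2, 92.6]
ee_rot: [[0.953, 0.304, 0.0], [0.304, -0.953, 0.0], [0.0, 0.0, -1.0]]
ft_force: [0.4, -0.1, -2.4]
width: 58.9
finger_force: 9.9
t: 12.45
position: [448.9, 239.1, 90.4]
ee_rot: [[0.953, 0.304, -0.0], [0.304, -0.953, -0.0], [-0.0, 0.0, -1.0]]
ft_force: [0.7, 0.6, -0.6]
width: 59.6
finger_force: 9.9
```

```bash
python3 -m jog '[{"gripper":0.05,"xyz":[0,0,0.0005],"turn":[0,0,0]},{"gripper":0.05,"xyz":[0,0,0.001],"turn":[0,0,0]},{"gripper":0.05,"xyz":[0,0,0.001],"turn":[0,0,0]}]'
```

```text
t: 12.82
position: [448.9, 239.1, 89.4]
ee_rot: [[0.953, 0.304, -0.0], [0.304, -0.953, -0.0], [-0.0, 0.0, -1.0]]
ft_force: [0.3, -0.4, -1.5]
width: 59.5
finger_force: 9.9
```

```bash
for i in 1 2 3; do python3 -m jog '[{"gripper":0.05,"xyz":[0,0,0.0005],"turn":[0,0,0]},{"gripper":0.05,"xyz":[0,0,0.0005],"turn":[0,0,0]}]' | grep -E 'pos|ft_'; done
```

```text
position: [448.9, 239.1, 88.9]
ft_force: [0.8, -0.4, -1.8]
position: [448.9, 239.1, 88.4]
ft_force: [-0.3, -0.8, -1.3]
position: [448.9, 239.1, 87.9]
ft_force: [-0.2, -0.3, -2.5]
```

```bash
for i in 1 2 3; do python3 -m jog '[{"gripper":0.05,"xyz":[0,0,0.0005],"turn":[0,0,0]},{"gripper":0.05,"xyz":[0,0,0.0005],"turn":[0,0,0]}]' | grep -E 'pos|ft_'; done
```

```text
position: [448.9, 239.1, 87.4]
ft_force: [0.2, -0.1, -1.5]
position: [449.0, 239.2, 87.1]
ft_force: [-0.3, -0.3, -1.2]
position: [449.1, 239.2, 86.7]
ft_force: [-0.4, -0.4, 0.1]
```

```bash
for i in 1 2; do python3 -m jog '[{"gripper":0.05,"xyz":[0,0,0.0004],"turn":[0,0,0]},{"gripper":0.05,"xyz":[0,0,0.0004],"turn":[0,0,0]}]' | grep -E 'pos|ft_'; done
```

```text
position: [449.1, 239.2, 86.3]
ft_force: [-0.5, 0.3, 0.5]
position: [449.1, 239.2, 86.0]
ft_force: [-0.3, -0.8, 2.1]
```

The upward force shows the pan now carries the bottle, at roughly 4 N. I'll release gradually and check.

```bash
python3 -m jog '[{"gripper":0.05,"xyz":[0,0,0],"turn":[0,0,0]},{"gripper":0.05,"xyz":[0,0,0],"turn":[0,0,0]},{"gripper":0.062,"xyz":[0,0,0],"turn":[0,0,0]},{"gripper":0.066,"xyz":[0,0,0],"turn":[0,0,0]},{"gripper":0.072,"xyz":[0,0,0],"turn":[0,0,0]},{"gripper":0.08,"xyz":[0,0,0],"turn":[0,0,0]},{"gripper":0.094,"xyz":[0,0,0],"turn":[0,0,0]},{"gripper":0.094,"xyz":[0,0,0],"turn":[0,0,0]},{"gripper":0.094,"xyz":[0,0,0],"turn":[0,0,0]}]' 4
python3 - <<'E'
from h import *
look(('amber_center','pan_top'),tag='e')
im=cv2.imread('pics/side_e.png')[180:360,160:400]; cv2.imwrite('pics/side_e2.png',cv2.resize(im,None,fx=3,fy=3))
E
```

```text
t: 15.95
position: [449.0, 239.1, 85.6]
ee_rot: [[0.953, 0.304, 0.0], [0.304, -0.953, -0.0], [0.0, 0.0, -1.0]]
ft_force: [-0.0, -0.4, -0.5]
width: 94.2
finger_force: 0.0
side campos [123. 964. 788.]
side amber_center 0.68 [448.2 241.2 110.1] px [261. 261.]
side amber_center 0.63 [ 360.6 -270.2   58.9] px [366. 170.]
side pan_top 0.72 [455.2 241.3  57.2] px [258. 280.]
top campos [ 319.    5. 1243.]
top amber_center 0.89 [ 359.1 -268.9   57.9] px [396. 262.]
top amber_center 0.61 [445.  238.9 112.8] px [173. 224.]
top pan_top 0.75 [447.2 236.8  55. ] px [179. 225.]
```

View pics/side_e2.png

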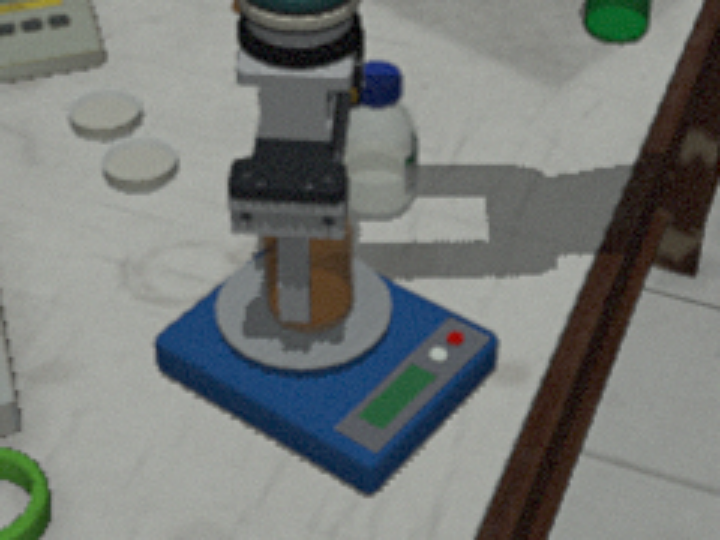

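The bottle stands on the pan (base at crop (312,310), pan centre at (304,308)), and the fingers are open. Next I retreat straight up.

```bash
python3 -m jog '[{"gripper":0.094,"xyz":[0,0,-0.005],"turn":[0,0,0]},{"gripper":0.094,"xyz":[0,0,-0.02],"turn":[0,0,0]},{"gripper":0.094,"xyz":[0,0,-0.04],"turn":[0,0,0]},{"gripper":0.094,"xyz":[0,0,-0.06],"turn":[0,0,0]},{"gripper":0.094,"xyz":[0,0,-0.08],"turn":[0,0,0]},{"gripper":0.094,"xyz":[0,0,-0.1],"turn":[0,0,0]},{"gripper":0.094,"xyz":[0,0,-0.12],"turn":[0,0,0]},{"gripper":0.094,"xyz":[0,0,-0.14],"turn":[0,0,0]},{"gripper":0.094,"xyz":[0,0,-0.16],"turn":[0,0,0]},{"gripper":0.094,"xyz":[0,0,-0.16],"turn":[0,0,0]}]'
python3 - <<'E'
from h import *
look(tag='f')
im=cv2.imread('pics/side_f.png')[180:360,160:400]; cv2.imwrite('pics/side_f2.png',cv2.resize(im,None,fx=3,fy=3))
E
```

```text
t: 17.5
position: [450.0, 239.6, 248.8]
ee_rot: [[0.953, 0.304, 0.005], [0.304, -0.953, 0.002], [0.006, -0.0, -1.0]]
ft_force: [0.4, 0.1, 0.4]
width: 94.1
finger_force: 0.0
side campos [123. 964. 788.]
side amber_center 0.85 [ 361.9 -267.    56.3] px [365. 171.]
side amber_center 0.71 [449.1 243.9 111.8] px [260. 261.]
side pan_top 0.79 [450.  240.6  55. ] px [261. 281.]
side clear_center 0.77 [469.5  47.5  58.3] px [286. 226.]
side jar_center 0.63 [619.  -91.9  50.6] px [252. 186.]
top campos [ 319.    5. 1243.]
top amber_center 0.97 [ 357.3 -271.    57.2] px [396. 263.]
top amber_center 0.95 [444.8 242.  111.5] px [172. 224.]
top pan_top 0.84 [445.5 237.8  57. ] px [179. 226.]
top clear_center 0.69 [468.8  52.2  63.5] px [257. 216.]
top jar_center 0.75 [615.5 -89.   50. ] px [316. 156.]
```

View pics/side_f2.png

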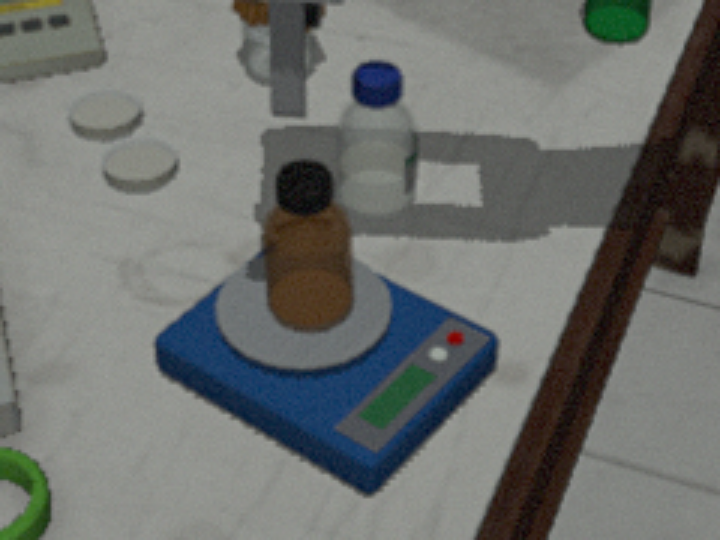

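The bottle stands upright in the middle of the pan (base at crop (309,302), pan centre at (304,308)). The offset is about 4 mm, the gripper is clear, and the clear bottle and jar have not moved.

```bash
python3 -c "
from workcell import ctrl; print(ctrl.sign_off())"
```

```text
the job is handed in; nothing more can be done
None
```

The amber bottle stands upright and released on the balance pan, about 4 mm from its centre by camera estimate; the clear bottle and jar stayed put, and the job is handed in (no verdict was returned).

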